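# Hold a three-stave glue-up under pressure at the third notch

## Robot

A 6-joint arm with a two-finger parallel gripper is mounted at the origin on the work surface. World frame = base frame: x ahead of the robot, y to its left, z up, the work surface at z = 0. Lengths are in mm, angles in rad, forces in N, time in s.
With the tool pointing down it reaches from about 350 to 875 mm from the base axis. Payload 4.2 kg.
Tool frame: the origin (TCP) lies midway between the tips of the shut fingers; the grasp point (between the pads) lies 19 mm behind it (arm.hold_point_z is the distance from the TCP to the grasp point, in mm); z points along the fingers, y is the line along which they close (so a half turn about z gives the same grasp; the last joint's range is limited). The gripper opens to 85 mm and grips with 20 to 120 N. Pads are 22 mm wide; open, the fingers measure 114 mm over their backs; the gripper's body (76 mm by 85 mm) begins 54 mm behind the grasp point. The pads swing forward as they close: fully open they stand 13 mm farther back than shut.
Start: joints at [1.408, 0.385, 0.008, 0, -1.194, -0.259], TCP at [255.844, 570.213, 231.312] pointing down, gripper open.
Joint ranges: [-3.14, 3.14], [-1.21, 2.06], [-1.07, 1.41], [-3.16, 2.05], [-2.99, -0.16], [-3.1, 3.1]. Speed limits (rad/s): [2.79, 2.79, 3.14, 3.14, 3.14, 3.14].

## Interface

Orientations are given as a unit quaternion [x, y, z, w].
In Python, from bench import arm, vision gives the robot as it stands. The module is installed in compiled form; this text tells all that it offers.
- The arm moves only by the tool servo_tool, never from a script. Its argument "plan" is a list of rows, each a list of 7 numbers: the shift along the world's x, y, z each as a share of 300 mm, from -1 to 1, then the turn, a rotation vector about the world's x, y, z each as a share of 2 rad, from -1 to 1, then the opening, from 0 (shut) to 1 (fully open). A call has 1 to 20 rows; each row shifts and turns the commanded pose from where the row before left it; what a row does not reach is not made up. A row lasts 1/8 s, in which the tool goes at most 62.5 mm and 10.7 degrees, less where a joint would pass 70% of its speed; a pose out of reach is approached as far as the arm can. A call with a number of a shift or a turn outside -1 to 1 is refused whole. A call with a gripper value outside its range is refused whole. The fingers move at their own pace and stop on an object; the grip force is fixed at half the most. Time passes only in rows, so rows that do not move let the fingers close. It gives the time, the measured TCP pose, the force, the opening and the grip force at its end, in the units of the state.
- arm.read_state(): the state, without advancing time (a new reading comes with each control period).
- vision.get_image(name): name is "scene" or "top" or "wrist"; returns a dict with "image" (480x640x3 uint8, red, green, blue), "z_map" (480x640 float32, mm along the optical axis (not along the pixel's ray), 0 where there is no reading), "K" (3x3 intrinsics, pixels), "world_to_cam" (4x4, takes a point from world to camera coordinates); the wrist camera has in their place "mount" (4x4, takes a point from camera to tool coordinates, whose origin is the TCP and whose axes are the flange's). Camera axes: x right, y down, z forward; pixel columns grow to the right and rows downward; lengths in mm; the calibration is good to about 2 mm. A picture is of the moment at which its call begins: read the wrist's pose just before it.
- arm.job_done(): hands the job in; it is judged then, once.
The state is a dict: "clock": time; "joints": joint angles; "joint_vel": joint speeds; "joint_efforts": joint torques, N m; "position": TCP position; "ee_rot": TCP orientation; "contact_force": force on the tool from outside, world axes, zero at the start; "wrist_torque": the same for the moment, N m; "gripper_width": finger opening in mm; "grasp_force": force on a finger pad.
Only numpy, scipy, OpenCV 4.12 (cv2) and the standard library are available. Lean on these libraries where they do the work, as an engineer would, in place of code of your own. Each camera call takes 0.05 s, during which the arm holds its last target. There are 200 camera calls.

## Task

Close up the three-stave glue-up in the air clamp: first swing the hold-down arm by its red knob across the staves until it clicks home against its end stop, so that they cannot bow. Only then press the hand lever down by its black ball past the first two notches into the third (green) one, never on into the fourth (red), and finish while still holding the ball there with the fingers against its return spring, the staves squeezed tight together. Leave everything else on the bench alone.

Things in the scene. Friction and masses are not known exactly. Their poses are not given: they have to be found in the camera images.
- clamp_station: Edge-gluing air clamp fixed to the bench: plywood base 260 x 430 x 18 mm, two black pipes along its y, fixed jaw at the -y end, air cylinder and blue valve pedestal (top at 122 mm) at the +y end. Origin on the bench top midway between the pipes; x square to the pipes, y along them from fixed jaw to cylinder, z up. 'Clamp x, y, z' and offsets (mm) below are in this frame
- brace_pivot (a point): point on the vertical hinge axis of the hold-down arm, at the height of the middle of its red knob: clamp (70, -175, 124). The knob stands 150 mm x (-cos a, sin a) from it in clamp x, y, where a is joint brace. Does not move with the arm
- brace_grip (a point): middle of the upright red knob of the hold-down arm: cylinder 24 mm in diameter, 101 to 143 mm above the bench, 150 mm from the hinge axis. The grey arm below it is 30 mm wide, reaches 172 mm from the axis, top 98 mm above the bench; a rib 8 mm wide along it tops at 105 mm and ends at the knob; its underside clears the staves by about 3 mm
- brace (a joint): angle of the hold-down arm (rad): 0 parked, pointing along clamp -x; grows clockwise seen from above, over the staves; end stop at 1.571, pointing along clamp +y across all three staves. Stays where left (about 0.6 N drag at the knob). A spring detent resists from 1.1 (up to about 2.5 N at the knob), is passed by 1.44, then pulls the arm home
- lever_pivot (a point): middle of the hand lever's horizontal hinge axis, which runs along clamp x: clamp (-30, 155, 150). The ball's centre is 160 mm x (cos b, sin b) from it in clamp y, z, where b = 0.5 - joint lever. Does not move. A steel quadrant plate of 85 mm radius stands beside the lever, on the clamp -x side of it
- lever_ball: black ball grip, 38 mm in diameter, on the end of the hand lever's 12 mm rod (it can revolve about the rod). Origin: its centre, 222 mm above the bench at rest, 194, 160, 125 and 91 mm in notches 1 to 4. The notches are marked by tabs on the rim of the quadrant, top to bottom: white, white, green, red; seen along the hinge the rod lines up with the tab
- lever (a joint): angle the hand lever is pressed down (rad): at 0 it points along clamp +y, rising 0.5 rad above level. Notches at 0.22, 0.44, 0.66, 0.88, end stop 0.97. Ridges between them (0.11, 0.33, 0.55, 0.77) are felt as a rise, then a drop of 1 to 2 N. Pressing takes 4 to 7 N at the ball up to notch 2, 6 to 9 N to notch 3, 12 N and more to leave it for 4. Let go, it springs back to 0
- press_pad: steel pressing bar 200 x 12 x 28 mm between the staves and the air cylinder; origin at the middle of the face that meets the staves. The valve drives it 55 mm per rad of lever along the clamp's -y from y = +22 mm; it has closed up the staves at about 0.42 rad and pushes harder from there, about 10 to 13 N at the third notch
- stave_a: loose oak stave 240 x 48 x 32 mm along the clamp's x, the one next to the fixed jaw, lying on the pipes, underside 48.5 mm above the bench; origin at the centre of its underside
- stave_b: the middle stave, alike, of darker brown wood
- stave_c: the stave next to the pressing bar, alike; gaps of 2 to 8 mm are open between the staves at the start
- glue_bottle: bystander: yellow glue bottle with orange cap, 60 mm in diameter, 170 mm high; origin under its centre
- finish_tin: bystander: tin, 72 mm in diameter, 100 mm high; origin under its centre
- mallet: bystander: wooden mallet lying down, 330 mm long, head 120 mm wide and 80 mm high
- try_square: bystander: try square lying flat, blade 125 mm, stock 110 mm long and 18 mm high
- tape_roll: bystander: blue roll of tape lying flat, 84 mm in diameter, 25 mm high
- tape_measure: bystander: yellow tape measure, 70 x 36 x 60 mm high
- glue_brush: bystander: flat glue brush lying, 180 mm long, 12 mm high
Mind the look-alikes: they are no part of the job. What is shaped like the stave_c but blue or yellow is not meant.

How it is judged (in metres and radians):
On the way, in this order (a step that is already met when the one before it is completed fails the run):
1. the hold-down arm is swung across the staves and has clicked home in its end detent (value of joint brace above 1.5 rad), for 0.2 s.
2. the lever is pressed into the third notch (value of joint lever between 0.58 and 0.74 rad and contact force between the fingers and lever_ball above 3 N), for 0.3 s.
At the end, for the whole second after the job is handed in: The fingers hold the lever's ball with over 3 N, lever in its third notch (0.58 to 0.74 rad), hold-down arm in its end detent (beyond 1.5 rad), staves tight: over 5 N from the pressing bar, over 3 N between staves c and b and over 2 N between b and a (all of step 2 and value of joint brace above 1.5 rad and contact force between press_pad and stave_c above 5 N and contact force between stave_c and stave_b above 3 N and contact force between stave_b and stave_a above 2 N); the arm keeps its last pose, push and grip.
It fails at once if the lever goes on towards the fourth notch (beyond 0.79 rad) (value of joint lever above 0.79 rad).
It fails at once if the lever is pressed beyond the first notch (0.3 rad) before the hold-down arm is home (value of joint lever above 0.3 rad and value of joint brace below 1.44 rad).
It fails at once if another thing on the bench is moved by more than 30 mm (distance of any of glue_bottle, finish_tin, mallet, try_square, tape_roll, tape_measure, glue_brush from where it was at the start of the episode above 0.03 m).
It also fails if it takes over 48 s, if anything falls off the work surface, if the arm or the gripper's body presses on something with over 40 N, if the wrist force passes 120 N, or if a joint passes its speed limit or range.

## Working session

There is one attempt and no reset: what is moved stays moved. The work goes in short steps, Python scripts to look and compute and a tool call to move; the robot and the scene stay as the last step left them, time stands still between calls to the robot, and variables do not carry over. Pictures are saved under pics/ and viewed, at most 10 in all, crops included, and the job is handed in when it is done.

Besides the shell and the picture viewer there is one more tool, called after ">>>" as a command line: name --pt "numbers of a row" for each row, then --argument value for the rest. servo_tool: Moves the arm, as the interface text tells. Its arguments: {"type":"object","properties":{"plan":{"type":"array"}},"required":["plan"]}

```bash
mkdir -p pics; cat > h.py <<'E'
import numpy as np,cv2
from bench import arm,vision
def grab(n):
    d=vision.get_image(n); cv2.imwrite(f'pics/{n}_{arm.read_state()["clock"]:.2f}.png',d['image'][:,:,::-1]); return d
def pts(d):
    K=d['K'];z=d['z_map'];v,u=np.mgrid[0:480,0:640]
    c=np.stack([(u-K[0,2])/K[0,0]*z,(v-K[1,2])/K[1,1]*z,z,np.ones_like(z)],-1)
    return (c@np.linalg.inv(d['world_to_cam']).T)[...,:3]
E
python3 - <<'E'
from h import *
for n in('scene','top'):
    d=grab(n); np.savez(f'{n}.npz',**{k:d[k] for k in d})
    print(n,d['K'][0],np.linalg.inv(d['world_to_cam'])[:3].round(2).tolist())
    P=pts(d);h=cv2.cvtColor(d['image'],cv2.COLOR_RGB2HSV)
    for nm,m in {'red':((h[...,0]<6)|(h[...,0]>174))&(h[...,1]>150)&(h[...,2]>80),'green':(abs(h[...,0].astype(int)-60)<18)&(h[...,1]>120),'blue':(abs(h[...,0].astype(int)-110)<14)&(h[...,1]>120),'black':(h[...,2]<45)}.items():
        k,l,s,c=cv2.connectedComponentsWithStats(m.astype(np.uint8))
        for i in range(1,k):
            if s[i,4]>25:
                q=P[(l==i)&(d['z_map']>0)]
                print(nm,s[i].tolist(),c[i].round(),np.median(q,0).round() if len(q) else '',q.min(0).round() if len(q) else '',q.max(0).round() if len(q) else '')
print(arm.read_state())
E
ls pics
```

```text
scene [604.05490207   0.         314.96875568] [[0.59, 0.68, -0.45, 1216.06], [0.81, -0.49, 0.32, -566.96], [-0.0, -0.55, -0.84, 1507.05]]
red [581, 252, 59, 55, 489] [615. 272.] [1020.  604.   57.] [964. 504.   4.] [1094.  613.   80.]
red [242, 265, 9, 14, 83] [246. 271.] [ 467. -252.  138.] [ 450. -262.  105.] [ 474. -241.  150.]
red [397, 448, 10, 9, 37] [401. 452.] [1047. -204.   62.] [1043. -214.   54.] [1051. -191.   66.]
green [547, 126, 26, 20, 144] [560. 135.] [605. 820.  93.] [558. 805.  77.] [649. 835. 103.]
green [506, 151, 66, 34, 565] [539. 167.] [650. 699.  29.] [537. 633.   6.] [671. 843. 109.]
blue [321, 123, 48, 58, 977] [345. 152.] [218. 267.  30.] [137. 159.  -6.] [280. 394.  42.]
blue [157, 221, 82, 24, 1237] [198. 232.] [ 214. -272.   31.] [ 133. -384.    2.] [ 289. -159.   43.]
blue [561, 272, 57, 62, 557] [594. 294.] [1036.  500.   56.] [965. 400.   7.] [1094.  508.   81.]
blue [500, 365, 14, 14, 107] [507. 372.] [1061.   97.  140.] [1049.   83.  132.] [1074.  111.  148.]
blue [437, 415, 14, 14, 119] [444. 421.] [1060. -102.  141.] [1048. -115.  129.] [1073.  
[... 4078 characters left out ...]
,  3.85468031e-01,  6.75639794e-03, -4.40958994e-04,
       -1.19396986e+00, -2.58626315e-01]), 'joint_vel': array([ 0.00015947, -0.00162628,  0.00437126,  0.00146987, -0.00097733,
        0.00151405]), 'joint_efforts': array([ 1.50131673e-04, -3.93315554e+01,  1.88930798e+01,  4.19796154e+00,
       -2.55865998e-03,  2.63980890e-07]), 'position': array([255.64506889, 569.75803917, 230.33470762]), 'ee_rot': array([ 9.77823024e-01, -2.09430665e-01, -1.59742163e-04,  9.51282528e-04]), 'contact_force': array([-0.09176359,  0.17911617,  0.17001352]), 'wrist_torque': array([ 0.05518285,  0.06687602, -0.01186618]), 'grasp_force': 0.0, 'gripper_width': 85.40291535446882}
scene_0.05.png
top_0.10.png
```

View pics/scene_0.05.png

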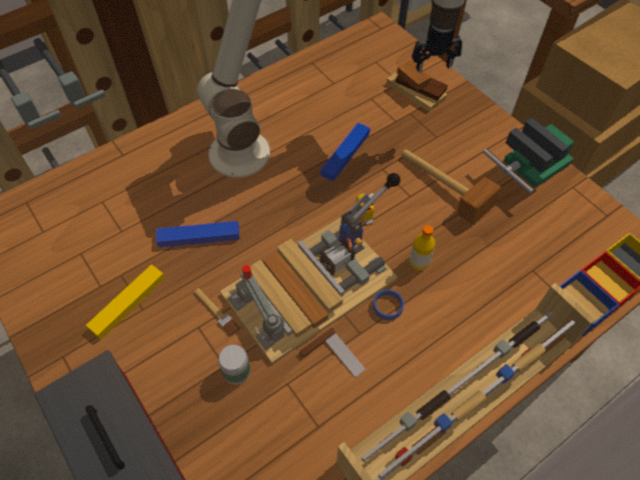

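View pics/top_0.10.png

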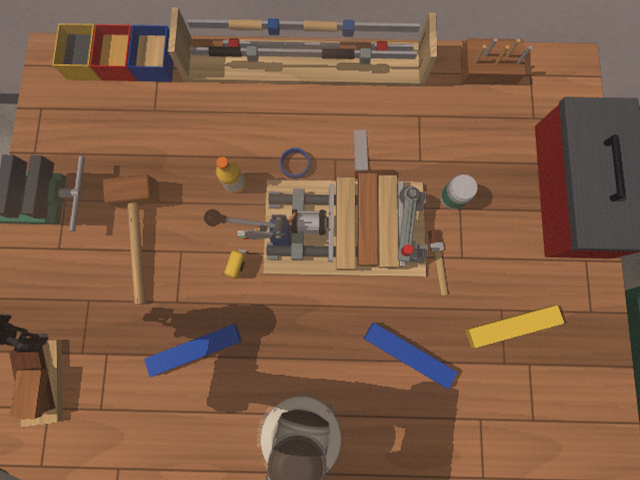

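The knob is the red upright cylinder at scene (246,271) and top (407,250). The ball is at scene (392,180) and top (212,217), with the rod leading to the blue pedestal. The loose blue and yellow bars are look-alikes and don't matter here. The other red things (toolbox, bin, clamp ends) don't fit, since only the knob sits on the grey arm. Next I'll triangulate the knob and ball and confirm them in one crop.

```bash
python3 - <<'E'
from h import *
D={n:dict(np.load(f'{n}.npz')) for n in('scene','top')}
def cen(n,box,kind):
    x,y,w,h=box;im=D[n]['image'];hs=cv2.cvtColor(im,cv2.COLOR_RGB2HSV)
    m=(((hs[...,0]<8)|(hs[...,0]>172))&(hs[...,1]>140)) if kind=='red' else im.max(-1)<75
    mm=np.zeros(m.shape,np.uint8);mm[y:y+h,x:x+w]=m[y:y+h,x:x+w]
    k,l,s,c=cv2.connectedComponentsWithStats(mm);i=1+s[1:,4].argmax()
    if kind=='ball':
        cn=cv2.findContours((l==i).astype(np.uint8),0,2)[0][0];cc,r=cv2.minEnclosingCircle(cn);print(n,s[i],cc,r)
    else: print(n,s[i],c[i])
    return c[i]
def tri(p):
    P=[D[n]['K']@D[n]['world_to_cam'][:3] for n in p]
    X=cv2.triangulatePoints(P[0],P[1],*[np.array(v,float).reshape(2,1) for v in p.values()]);X=X[:3,0]/X[3,0]
    for n,Q in zip(p,P): q=Q@np.r_[X,1];print(' reproj',n,q[:2]/q[2]-p[n])
    return X
k=tri({'scene':cen('scene',(236,258,22,26),'red'),'top':cen('top',(396,240,22,22),'red')})
b=tri({'scene':cen('scene',(382,170,20,20),'ball'),'top':cen('top',(200,205,24,24),'ball')})
print(k,b,np.linalg.norm((b-k)[:2]))
# fit clamp pose from knob (-80,-175), ball (-30,295.4)
v=np.array([50,470.4]);w=(b-k)[:2];th=np.arctan2(w[1],w[0])-np.arctan2(v[1],v[0])
R=np.array([[np.cos(th),-np.sin(th)],[np.sin(th),np.cos(th)]])
o=((k[:2]-R@[-80,-175])+(b[:2]-R@[-30,295.4]))/2
print('yaw',th,'origin',o)
for nm,c in dict(pivot=(70,-175),knob0=(-80,-175),knob1=(70,-25),lpiv=(-30,155),ball=(-30,295.4)).items():print(nm,(o+R@c).round(1))
# check: stave edges direction & base corners in top view projected
im=D['top']['image'][:,:,::-1].copy();Q=D['top']['K']@D['top']['world_to_cam'][:3]
for c in [(130,215,18),(-130,215,18),(-130,-215,18),(130,-215,18),(70,-175,98),(-80,-175,143),(-30,295.4,222),(-30,155,150)]:
    q=Q@np.r_[o+R@c[:2],c[2],1];q=q[:2]/q[2];cv2.circle(im,tuple(int(round(t)) for t in q),1,(255,0,255),-1)
cv2.imwrite('pics/chk.png',cv2.resize(im[160:300,190:460],None,fx=2.9,fy=2.9))
E
```

```text
scene [242 265  10  14 102] [246.5        271.26470588]
top [401 244  13  12 100] [406.82 249.64]
 reproj scene [ 0.00449201 -0.00010237]
 reproj top [0.00770697 0.00467578]
scene [385 173  15  16 159] (391.6650390625, 181.04368591308594) 8.375834465026855
top [210 210   2   1   2] (210.5, 210.0) 0.5001000165939331
 reproj scene [ 1.8194476 -0.6924905]
 reproj top [3.82722796 1.88791487]
[ 460.37298575 -248.91984553  123.17445049] [515.26827948 196.24849077 237.4000549 ] 448.54023333356304
yaw -0.016799251877448018 origin [541.80160449 -87.45109831]
pivot [ 608.9 -263.6]
knob0 [ 458.9 -261.1]
knob1 [ 611.4 -113.6]
lpiv [514.4  68. ]
ball [516.8 208.4]
```

View pics/chk.png

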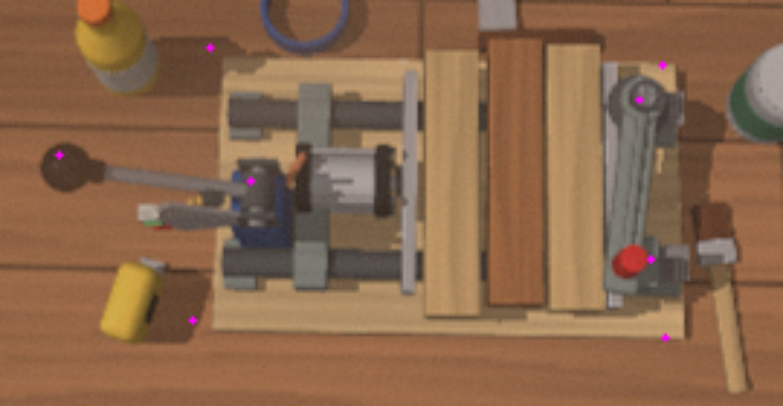

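The crop confirms it: knob at (630,262), pivot at (645,97), base corners near (222,58), (676,62), (684,338) and (213,330). The ball is at (65,167), where my mask missed it because it looks dark brown. I'll refit using the ball and the base corners.

```bash
python3 - <<'E'
from h import *
from scipy.optimize import least_squares
D={n:dict(np.load(f'{n}.npz')) for n in('scene','top')}
Q={n:D[n]['K']@D[n]['world_to_cam'][:3] for n in D}
im=D['top']['image'];g=im[200:235,198:228].astype(int);m=(g.max(-1)<80).astype(np.uint8)
k,l,s,c=cv2.connectedComponentsWithStats(m);i=1+s[1:,4].argmax();print(s[i],c[i])
bt=np.array([190+65/2.9,160+167/2.9]);bs=np.array([391.67,181.04])
X=cv2.triangulatePoints(Q['scene'],Q['top'],bs.reshape(2,1),bt.reshape(2,1));b=X[:3,0]/X[3,0];print('ball',b)
def ray(n,p,z):
    A=np.linalg.inv(D[n]['world_to_cam']);d=A[:3,:3]@np.linalg.inv(D[n]['K'])@[p[0],p[1],1];return A[:3,3]+d*(z-A[2,3])/d[2]
print('ball rays z222',ray('scene',bs,222),ray('top',bt,222))
cor=[(222,58),(676,62),(684,338),(213,330)]
C=np.array([ray('top',(190+u/2.9,160+v/2.9),18)[:2] for u,v in cor]);print(C.round(),[np.linalg.norm(C[i]-C[i-1]).round() for i in range(4)])
b2=(ray('scene',bs,222)+ray('top',bt,222))[:2]/2
k2=np.array([460.4,-248.9])
M=[(130,215),(130,-215),(-130,-215),(-130,215)]
piv=ray('top',(190+645/2.9,160+97/2.9),100)[:2]
def R(t):return np.array([[np.cos(t),-np.sin(t)],[np.sin(t),np.cos(t)]])
def f(p):
    r=[R(p[2])@m+p[:2]-c for m,c in zip(M,C)]+[2*(R(p[2])@[-30,295.4]+p[:2]-b2)]
    r.append(2*(R(p[2])@[70-150*np.cos(p[3]),-175+150*np.sin(p[3])]+p[:2]-k2))
    return np.ravel(r)
s=least_squares(f,[550,-30,0,0]);p=s.x;print(p,s.fun.reshape(-1,2).round(1).tolist(),'piv seen',piv)
for nm,c in dict(pivot=(70,-175),knob0=(-80,-175),knob1=(70,-25),lpiv=(-30,155),ball=(-30,295.4)).items():print(nm,(p[:2]+R(p[2])@c).round(1))
np.save('p.npy',p)
# depth-based knob/ball/bystanders
P=pts(D['top']);print('knob top',np.median(P[248:252,405:409].reshape(-1,3),0),'ball top',np.median(P[216:220,211:215].reshape(-1,3),0))
E
```

```text
[  6  10  22  16 127] [15.53543307 17.23622047]
ball [505.27914159 201.26062817 218.29196913]
ball rays z222 [506.92683809 197.18279487 222.        ] [505.9067348  203.37471651 222.        ]
[[ 663.  112.]
 [ 669. -318.]
 [ 408. -319.]
 [ 405.  109.]] [np.float64(259.0), np.float64(430.0), np.float64(262.0), np.float64(428.0)]
[ 5.37136699e+02 -9.95672450e+01  4.93029257e-03  1.74822915e-01] [[2.9, 4.0], [-1.0, 4.0], [0.6, 4.0], [1.4, 6.2], [-1.5, -9.2], [-0.5, 0.1]] piv seen [ 609.2321123  -270.08323405]
pivot [ 608.  -274.2]
knob0 [ 458. -275.]
knob1 [ 607.3 -124.2]
lpiv [506.4  55.3]
ball [505.7 195.7]
knob top [ 457.37223859 -243.98645681  142.88046813] ball top [501.14991231 197.95760096 244.62809456]
```

>>> servo_tool --pt "0.093 -0.133 0.04 0 0 0 1" --pt "0.093 -0.133 0.04 0 0 0 1" --pt "0.093 -0.133 0.04 0 0 0 1" --pt "0.093 -0.133 0.04 0 0 0 1" --pt "0.093 -0.133 0.04 0 0 0 1" --pt "0.093 -0.133 0.04 0 0 0 1" --pt "0.093 -0.133 0.04 0 0 0 1" --pt "0.093 -0.133 0.04 0 0 0 1" --pt "-0.007 -0.166 0 0 0 0.014 1" --pt "-0.007 -0.166 0 0 0 0.014 1" --pt "-0.007 -0.166 0 0 0 0.014 1" --pt "-0.007 -0.166 0 0 0 0.014 1" --pt "-0.007 -0.166 0 0 0 0.014 1" --pt "-0.007 -0.166 0 0 0 0.014 1" --pt "-0.007 -0.166 0 0 0 0.014 1" --pt "-0.007 -0.166 0 0 0 0.014 1" --pt "-0.007 -0.166 0 0 0 0.014 1" --pt "-0.007 -0.166 0 0 0 0.014 1" --pt "0 0 0 0 0 0 1" --pt "0 0 0 0 0 0 1"

```text
clock: 2.6
position: [457.7, -246.8, 326.8]
ee_rot: [0.997, -0.071, -0.001, -0.0]
contact_force: [0.0, 0.4, 0.7]
gripper_width: 85.4
grasp_force: 0.0
```

```bash
cat >> h.py <<'E'
from scipy.spatial.transform import Rotation as Ro
def wrist():
    s=arm.read_state();d=vision.get_image('wrist');T=np.eye(4);T[:3,:3]=Ro.from_quat(s['ee_rot']).as_matrix();T[:3,3]=s['position']
    d['world_to_cam']=np.linalg.inv(T@d['mount']);cv2.imwrite(f'pics/wrist_{s["clock"]:.2f}.png',d['image'][:,:,::-1]);print(f'pics/wrist_{s["clock"]:.2f}.png');return s,d
def ray(d,p,z):
    A=np.linalg.inv(d['world_to_cam']);v=A[:3,:3]@np.linalg.inv(d['K'])@[p[0],p[1],1];return A[:3,3]+v*(z-A[2,3])/v[2]
E
python3 - <<'E'
from h import *
s,d=wrist();print(s['position'],Ro.from_quat(s['ee_rot']).as_matrix().round(3),s['joints'].round(2),s['gripper_width'])
hs=cv2.cvtColor(d['image'],cv2.COLOR_RGB2HSV);m=(((hs[...,0]<8)|(hs[...,0]>172))&(hs[...,1]>140)).astype(np.uint8)
k,l,st,c=cv2.connectedComponentsWithStats(m);P=pts(d)
for i in range(1,k):
    if st[i,4]>60:
        q=P[(l==i)];z=q[:,2];t=(l==i)&(abs(P[...,2]-z.max())<4);print(st[i],c[i],np.median(q,0),'top',z.max(),P[t].mean(0))
E
```

```text
pics/wrist_2.60.png
[ 457.74967502 -246.84818426  326.81616322] [[ 0.99  -0.142 -0.001]
 [-0.142 -0.99   0.001]
 [-0.001 -0.    -1.   ]] [-0.18  0.15 -0.08 -0.   -1.35  1.61] 85.36352372392736
[ 621    0   19  142 1790] [632.56256983  82.62458101] [ 533.16160087 -640.57332521   12.89844754] top 469.2473270784168 [ 529.24845396 -257.33911057  469.24732708]
[304 196  24  30 570] [315.30350877 210.65789474] [ 464.92134307 -248.90342829  142.60298469] top 469.2473270784168 [ 529.24845396 -257.33911057  469.24732708]
```

View pics/wrist_2.60.png

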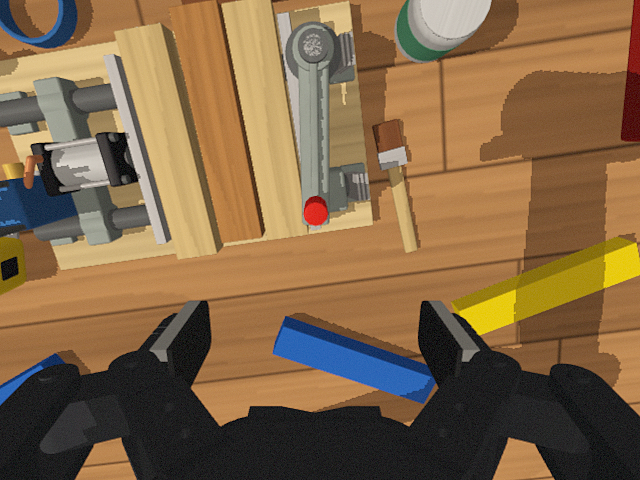

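```bash
python3 - <<'E'
from h import *
s,d=wrist();P=pts(d)
hs=cv2.cvtColor(d['image'],cv2.COLOR_RGB2HSV);m=(((hs[...,0]<8)|(hs[...,0]>172))&(hs[...,1]>140))
t=np.zeros_like(m);t[190:235,295:340]=m[190:235,295:340];t&=(abs(P[...,2]-142)<5)
q=P[t];print(len(q),q.mean(0),q.min(0),q.max(0))
E
```

```text
pics/wrist_2.65.png
465 [ 462.72103122 -248.70892883  142.64524316] [ 451.11656636 -260.01980245  137.05414135] [ 473.64844487 -237.20086486  145.22539733]
```

The wrist view shows the knob at (316,211), the hinge at (313,45) and the arm standing upright in the image. The arm therefore sits at about 0.14 rad. The knob top is at (462.5,-248.7,143), with a width of 23 mm, which fits. I'll descend and grip.

>>> servo_tool --pt "0.003 -0.001 -0.147 0 0 0 1" --pt "0.003 -0.001 -0.147 0 0 0 1" --pt "0.003 -0.001 -0.147 0 0 0 1" --pt "0.003 -0.002 -0.147 0 0 0 1" --pt "0.004 -0.001 -0.147 0 0 0 1" --pt "0 0 0 0 0 0 1" --pt "0 0 0 0 0 0 0" --pt "0 0 0 0 0 0 0" --pt "0 0 0 0 0 0 0" --pt "0 0 0 0 0 0 0" --pt "0 0 0 0 0 0 0" --pt "0 0 0 0 0 0 0"

```text
clock: 4.2
position: [463.4, -249.1, 108.2]
ee_rot: [0.998, -0.071, 0.001, 0.0]
contact_force: [-1.0, 2.2, 6.1]
gripper_width: 22.5
grasp_force: 58.5
```

```bash
python3 -c "
import numpy as np
a=np.linspace(.143,1.571,15);x=-150*np.cos(a)/300;y=150*np.sin(a)/300
print(np.c_[a[1:],np.diff(x),np.diff(y)].round(3))"
```

```text
[[0.245 0.01  0.05 ]
 [0.347 0.015 0.049]
 [0.449 0.02  0.047]
 [0.551 0.024 0.045]
 [0.653 0.029 0.042]
 [0.755 0.033 0.039]
 [0.857 0.037 0.035]
 [0.959 0.04  0.031]
 [1.061 0.043 0.027]
 [1.163 0.046 0.023]
 [1.265 0.048 0.018]
 [1.367 0.049 0.013]
 [1.469 0.05  0.008]
 [1.571 0.051 0.003]]
```

>>> servo_tool --pt "0.01 0.05 0 0 0 -0.051 0" --pt "0.015 0.049 0 0 0 -0.051 0" --pt "0.02 0.047 0 0 0 -0.051 0" --pt "0.024 0.045 0 0 0 -0.051 0" --pt "0.029 0.042 0 0 0 -0.051 0" --pt "0.033 0.039 0 0 0 -0.051 0" --pt "0.037 0.035 0 0 0 -0.051 0" --pt "0 0 0 0 0 0 0"

```text
clock: 5.2
position: [512.8, -155.9, 108.2]
ee_rot: [0.91, -0.416, -0.001, 0.0]
contact_force: [-5.4, 2.4, 11.0]
gripper_width: 22.5
grasp_force: 59.0
```

>>> servo_tool --pt "0.04 0.031 0 0 0 -0.051 0" --pt "0.043 0.027 0 0 0 -0.051 0" --pt "0.046 0.023 0 0 0 -0.051 0" --pt "0.048 0.018 0 0 0 -0.051 0" --pt "0.049 0.013 0 0 0 -0.051 0" --pt "0.05 0.008 0 0 0 -0.051 0" --pt "0.051 0.003 0 0 0 -0.051 0" --pt "0 0 0 0 0 0 0" --pt "0 0 0 0 0 0 0"

```text
clock: 6.32
position: [609.0, -119.5, 108.3]
ee_rot: [-0.707, 0.707, 0.002, -0.001]
contact_force: [-8.4, 3.9, 10.2]
gripper_width: 22.6
grasp_force: 59.9
```

>>> servo_tool --pt "0 0 0 0 0 0 0.7" --pt "0 0 0 0 0 0 0.7" --pt "0 0 0 0 0 0 0.7" --pt "0 0 0 0 0 0 0.7" --pt "0 0 0.148 0 0 0 0.8" --pt "0 0 0.148 0 0 0 1" --pt "0 0 0.148 0 0 0 1" --pt "0 0 0.148 0 0 0 1" --pt "0 0 0.148 0 0 0 1" --pt "-0.057 0.177 0 0 0 0 1" --pt "-0.057 0.177 0 0 0 0 1" --pt "-0.057 0.177 0 0 0 0 1" --pt "-0.057 0.177 0 0 0 0 1" --pt "-0.057 0.177 0 0 0 0 1" --pt "-0.057 0.177 0 0 0 0 1" --pt "0 0 0 0 0 0 1" --pt "0 0 0 0 0 0 1"

```text
clock: 8.45
position: [508.7, 198.9, 328.7]
ee_rot: [0.708, -0.707, 0.0, 0.0]
contact_force: [0.7, -0.0, -0.3]
gripper_width: 85.4
grasp_force: 0.0
```

```bash
python3 - <<'E'
from h import *
s,d=wrist();P=pts(d);print(s['position'],s['joints'].round(2))
im=d['image'];m=(im.max(-1)<75)&(P[...,2]>205)&(P[...,2]<250)&(abs(P[...,0]-505)<60)&(abs(P[...,1]-198)<60)
k,l,st,c=cv2.connectedComponentsWithStats(m.astype(np.uint8))
for i in range(1,k):
    if st[i,4]>60: q=P[l==i];print(st[i],c[i],ray(d,c[i],222),np.median(q,0),q.min(0),q.max(0))
t=grab('top');T=pts(t);hs=cv2.cvtColor(t['image'],cv2.COLOR_RGB2HSV);m=(((hs[...,0]<8)|(hs[...,0]>172))&(hs[...,1]>140)&(abs(T[...,2]-125)<25)&(T[...,1]>-400)&(T[...,0]<800))
v,u=np.nonzero(m);print(u.mean(),v.mean(),T[m].mean(0),ray(t,(u.mean(),v.mean()),140))
E
ls pics
```

```text
pics/wrist_8.45.png
[508.66010187 198.85126086 328.73030103] [ 0.67  0.2  -0.02  0.   -1.36 -0.67]
[ 291  207   52   66 2377] [316.588557   242.03407657] [507.70172961 200.03216035 222.        ] [507.60821835 195.5176375  239.48446496] [489.70252614 173.92726883 214.54941448] [526.21588359 217.82764168 246.57145067]
347.78 192.24 [ 597.33954586 -103.61456856  137.22660347] [ 596.50005716 -103.36431595  140.        ]
chk.png
scene_0.05.png
top_0.10.png
top_8.55.png
wrist_2.60.png
wrist_2.65.png
wrist_8.45.png
```

View pics/wrist_8.45.png

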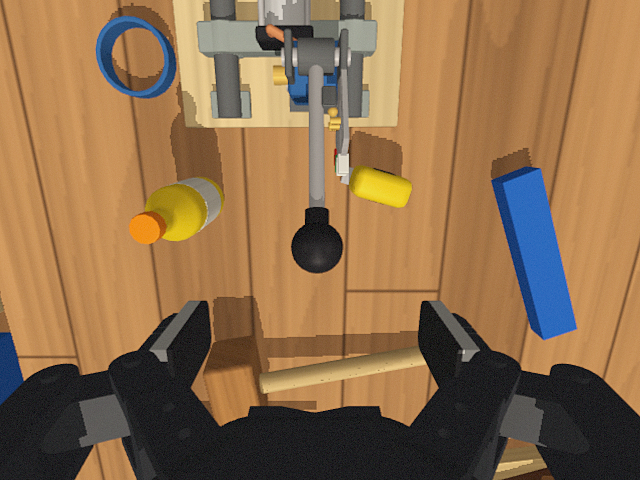

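View pics/top_8.55.png

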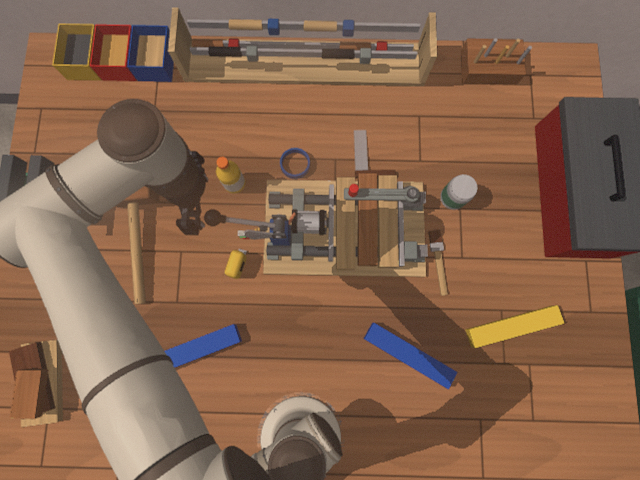

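```bash
python3 - <<'E'
from h import *
from scipy.optimize import least_squares
s,d=wrist();P=pts(d);im=d['image']
m=(im.max(-1)<75);v,u=np.mgrid[0:480,0:640];m&=(np.hypot(u-317,v-247)<24)&(v>225)
q=P[m];q=q[abs(q[:,2]-230)<25]
r=least_squares(lambda c:np.linalg.norm(q-c,axis=1)-19,[508,203,222],loss='soft_l1');print('ball',len(q),r.x,np.linalg.inv(d['world_to_cam'])[:3,3])
t=dict(np.load('top.npz'))
for p,z in(((353,190),124),((411,194),105)):print(ray(t,p,z))
E
```

```text
pics/wrist_8.55.png
ball 1737 [507.46083555 202.66385558 226.59860089] [510.04358246 126.5772429  471.3174812 ]
[ 607.43151359 -117.35463821  124.        ]
[ 606.18498058 -265.39580019  105.        ]
```

Home is confirmed: in the top view the knob is at (353,190) and the hinge at (411,194), so the arm lies along clamp y. The ball is at (507.5,203,223), seen at wrist (317,247), and the bottle and tape measure are clear of it. I'll grip the ball.

>>> servo_tool --pt "-0.001 0.003 -0.109 0 0 0 1" --pt "-0.001 0.004 -0.109 0 0 0 1" --pt "-0.001 0.004 -0.109 0 0 0 1" --pt "-0.001 0.003 -0.109 0 0 0 1" --pt "0 0 0 0 0 0 1" --pt "0 0 0 0 0 0 0" --pt "0 0 0 0 0 0 0" --pt "0 0 0 0 0 0 0" --pt "0 0 0 0 0 0 0" --pt "0 0 0 0 0 0 0" --pt "0 0 0 0 0 0 0"

```text
clock: 9.98
position: [507.1, 203.4, 199.5]
ee_rot: [0.707, -0.707, -0.0, -0.0]
contact_force: [-4.2, 3.1, 5.5]
gripper_width: 35.6
grasp_force: 59.2
```

```bash
python3 -c "
import numpy as np
t=np.linspace(0,.66,12);b=.5-t
y=160*np.cos(b)-23*np.sin(t);z=160*np.sin(b)-23*np.cos(t)
print(np.c_[t[1:],y[1:]-y[0],z[1:]-z[0],np.diff(y)/300,np.diff(z)/300].round(4))"
```

```text
[[ 6.00000e-02  2.96790e+00 -8.51640e+00  9.90000e-03 -2.84000e-02]
 [ 1.20000e-01  5.41980e+00 -1.71954e+01  8.20000e-03 -2.89000e-02]
 [ 1.80000e-01  7.34680e+00 -2.60058e+01  6.40000e-03 -2.94000e-02]
 [ 2.40000e-01  8.74200e+00 -3.49160e+01  4.70000e-03 -2.97000e-02]
 [ 3.00000e-01  9.60050e+00 -4.38937e+01  2.90000e-03 -2.99000e-02]
 [ 3.60000e-01  9.91900e+00 -5.29068e+01  1.10000e-03 -3.00000e-02]
 [ 4.20000e-01  9.69660e+00 -6.19228e+01 -7.00000e-04 -3.01000e-02]
 [ 4.80000e-01  8.93390e+00 -7.09092e+01 -2.50000e-03 -3.00000e-02]
 [ 5.40000e-01  7.63370e+00 -7.98337e+01 -4.30000e-03 -2.97000e-02]
 [ 6.00000e-01  5.80070e+00 -8.86642e+01 -6.10000e-03 -2.94000e-02]
 [ 6.60000e-01  3.44150e+00 -9.73688e+01 -7.90000e-03 -2.90000e-02]]
```

Press to about 0.54 rad first, then check.

>>> servo_tool --pt "0 0.01 -0.028 -0.03 0 0 0" --pt "0 0.008 -0.029 -0.03 0 0 0" --pt "0 0.006 -0.029 -0.03 0 0 0" --pt "0 0.005 -0.03 -0.03 0 0 0" --pt "0 0.003 -0.03 -0.03 0 0 0" --pt "0 0.001 -0.03 -0.03 0 0 0" --pt "0 -0.001 -0.03 -0.03 0 0 0" --pt "0 -0.003 -0.03 -0.03 0 0 0" --pt "0 0 0 0 0 0 0" --pt "0 0 0 0 0 0 0"

```text
clock: 11.22
position: [506.9, 210.2, 128.9]
ee_rot: [0.687, -0.686, 0.169, 0.17]
contact_force: [-2.5, -2.4, 7.6]
gripper_width: 35.8
grasp_force: 59.4
```

```bash
cat > lev.py <<'E'
from h import *
s,d=wrist();P=pts(d);im=d['image']
R=Ro.from_quat(s['ee_rot']).as_matrix();g=s['position']-23*R[:,2]
# ball from hand pose: pivot (y 203-140.4=62.6, z150)
b=np.arctan2(g[2]-150,g[1]-62.6);print('hand ball',g.round(1),'r',np.hypot(g[2]-150,g[1]-62.6).round(1),'lever~',0.5-b,'F',s['contact_force'].round(1),s['grasp_force'],s['position'].round(1))
sc=grab('scene')
E
python3 lev.py; ls -t pics|head -2
```

```text
pics/wrist_11.22.png
hand ball [506.9 221.  149.2] r 158.4 lever~ 0.5047830746859018 F [-2.5 -2.4  7.6] 59.41684126853943 [506.9 210.2 128.9]
scene_11.32.png
wrist_11.22.png
```

>>> servo_tool --pt "0 -0.004 -0.0245 -0.025 0 0 0" --pt "0 -0.005 -0.0245 -0.025 0 0 0" --pt "0 -0.006 -0.0245 -0.025 0 0 0" --pt "0 0 0 0 0 0 0" --pt "0 0 0 0 0 0 0" --pt "0 0 0 0 0 0 0"

```text
clock: 12.08
position: [506.9, 205.5, 107.6]
ee_rot: [-0.672, 0.672, -0.22, -0.221]
contact_force: [-4.4, -2.2, 8.7]
gripper_width: 35.7
grasp_force: 59.6
```

```bash
python3 lev.py; python3 - <<'E'
import cv2,glob
f=sorted(glob.glob('pics/scene_1*.png'))[-1];w=sorted(glob.glob('pics/wrist_1*.png'))[-1];print(f,w)
im=cv2.imread(f)[100:380,180:460];wi=cv2.imread(w)[0:300,150:450]
cv2.imwrite('pics/cmp.png',cv2.hconcat([cv2.resize(im,(400,400)),cv2.resize(wi,(400,400))]))
E
```

```text
pics/wrist_12.07.png
hand ball [506.9 219.1 126.1] r 158.3 lever~ 0.6512422435659259 F [-4.4 -2.2  8.7] 59.563729763031006 [506.9 205.5 107.6]
pics/scene_12.18.png pics/wrist_12.07.png
```

View pics/cmp.png

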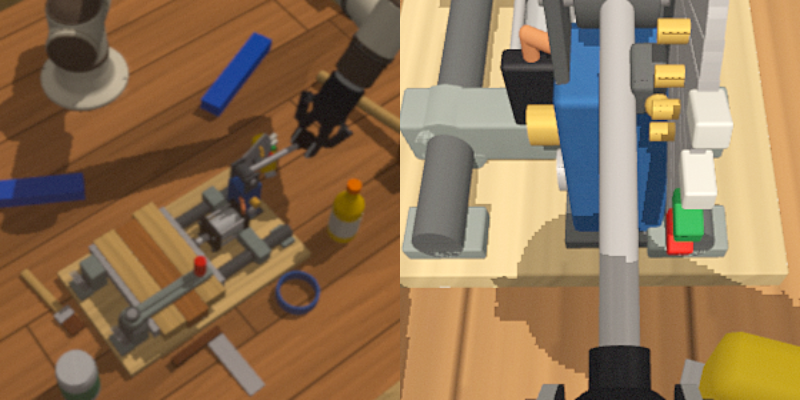

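The left half shows the arm across all three staves, which are closed up. The right half shows the rod running straight to the gripped ball, next to the green and red tabs. I'll check the rod's slope from depth.

```bash
python3 - <<'E'
from h import *
s,d=wrist();P=pts(d)
q=P[10:250,306:320].reshape(-1,3);q=q[(q[:,2]>110)&(q[:,2]<175)&(q[:,1]>90)&(q[:,1]<195)&(abs(q[:,0]-507)<4)]
c=np.polyfit(q[:,1],q[:,2],1);r=q[:,2]-np.polyval(c,q[:,1]);k=abs(r)<4;c=np.polyfit(q[k,1],q[k,2],1)
b=np.arctan(c[0]);print(len(q),k.sum(),'lever by rod',.5-b,'axis z at pivot y60',np.polyval(c,60)-6,s['contact_force'],s['grasp_force'])
E
```

```text
pics/wrist_12.18.png
2911 2911 lever by rod 0.6251365534537158 axis z at pivot y60 149.82961533489333 [-3.29503847 -2.38893416  9.55394668] 59.563361406326294
```

```bash
python3 -c "
from bench import arm
print(arm.job_done())"
```

```text
the job is handed in; nothing more can be done
None
```

I handed the job in with the hold-down arm home against its stop, the staves closed up, and the gripper still holding the lever ball in the third (green) notch at about 0.64 rad; no verdict came back, and I didn't measure the force on the staves.

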